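Put the washed cutlery away in the drawer organiser

TASK

Put the washed knife, fork, table spoon and teaspoon from the wooden draining board away into the white organiser boxes, each into the box that already holds its own kind. Lay each one down flat and lengthwise in its box with its handle towards you (the robot), like the one already there, rather than dropping it in from a height. Leave the mug and the glass jar alone.

Things in the scene. Friction and masses are not known exactly. Their poses are not given: they have to be found in the camera images.
- knife: The washed table knife, 220 mm long: handle 105 mm long and 17 mm wide, then a flat round-ended steel blade about 17 mm wide. Black handle, 10 mm thick, lying flat on the draining board, 64 mm between neighbouring handles. Origin: underside of the handle's butt end; +x along the piece from butt to tip, +z up. Balances about 75 mm from the butt: grip across the handle there.
- fork: The washed table fork, 200 mm long: handle 100 mm long and 16 mm wide, then a neck and a 26 mm wide steel head with four tines. Black handle, 10 mm thick, lying flat on the draining board, 64 mm between neighbouring handles. Origin: underside of the handle's butt end; +x along the piece from butt to tip, +z up. Balances about 70 mm from the butt: grip across the handle there.
- spoon: The washed table spoon (the larger spoon), 195 mm long: handle 100 mm long and 16 mm wide, then a neck and a steel bowl 40 mm wide and 60 mm long. Black handle, 10 mm thick, lying flat on the draining board, 64 mm between neighbouring handles. Origin: underside of the handle's butt end; +x along the piece from butt to tip, +z up. Balances about 75 mm from the butt: grip across the handle there.
- teaspoon: The washed teaspoon (the smaller spoon), 140 mm long: handle 75 mm long and 14 mm wide, then a neck and a steel bowl 29 mm wide and 43 mm long. Black handle, 10 mm thick, lying flat on the draining board, 64 mm between neighbouring handles. Origin: underside of the handle's butt end; +x along the piece from butt to tip, +z up. Balances about 55 mm from the butt: grip across the handle there.
- knife_box: Box for knives: white, open-topped, fixed on the worktop, 246 mm long (x), 90 wide (y), 45 high, walls and floor 3 mm (84 clear inside, less than the open fingers span). Known by the one knife, same as the washed one, lying loose in it along its +y side, handle to the -x end; that one may shift or be lain on. Origin: centre of the underside; +x along the length, away from the robot.
- fork_box: Box for forks: white, open-topped, fixed on the worktop, 246 mm long (x), 90 wide (y), 45 high, walls and floor 3 mm (84 clear inside, less than the open fingers span). Known by the one fork, same as the washed one, lying loose in it along its +y side, handle to the -x end; that one may shift or be lain on. Origin: centre of the underside; +x along the length, away from the robot.
- spoon_box: Box for table spoons: white, open-topped, fixed on the worktop, 246 mm long (x), 90 wide (y), 45 high, walls and floor 3 mm (84 clear inside, less than the open fingers span). Known by the one spoon, same as the washed one, lying loose in it along its +y side, handle to the -x end; that one may shift or be lain on. Origin: centre of the underside; +x along the length, away from the robot.
- teaspoon_box: Box for teaspoons: white, open-topped, fixed on the worktop, 246 mm long (x), 90 wide (y), 45 high, walls and floor 3 mm (84 clear inside, less than the open fingers span). Known by the one teaspoon, same as the washed one, lying loose in it along its +y side, handle to the -x end; that one may shift or be lain on. Origin: centre of the underside; +x along the length, away from the robot.
- mug: White mug with a handle, 82 mm across and 95 mm high, loose, upright beyond the work; a bystander. Origin: centre of its underside.
- jar: Glass storage jar with a steel screw lid, 74 mm across and 117 mm high, loose, upright beyond the work; a bystander. Origin: centre of its underside.
Things that resemble listed ones, but are neither listed nor needed, are in the scene too. Leave any turquoise look-alike of the teaspoon alone.

How it is judged:
By the outcome, as a careful person would: the job done as asked, in the order asked, and still so for the second after the job is handed in, with the robot touching nothing.
It also fails if it takes over 112 s, if anything falls off the work surface, if the arm or the gripper's body presses on something with over 40 N, if the wrist force passes 120 N, or if a joint passes its speed limit or range.

ROBOT

A 6-joint arm with a two-finger parallel gripper is mounted at the origin on the work surface. World frame = base frame: x ahead of the robot, y to its left, z up, the work surface at z = 0. Lengths are in m, angles in rad, forces in N, time in s.
With the tool pointing down it reaches from about 0.425 to 0.95 m from the base axis. Payload 3.5 kg.
Tool frame: the origin (TCP) lies between the finger pads; the fingertips stand 22 mm ahead of it and the grasp point (between the pads) lies 3 mm ahead of it (ctrl.nose_length is the z of the fingertips in the tool frame, in m); z points along the fingers, y is the line along which they close (so a half turn about z gives the same grasp; the last joint's range is limited). The gripper opens to 85 mm and grips with 20 to 120 N. Pads are 22 mm wide; open, the fingers measure 114 mm over their backs; the gripper's body (76 mm by 85 mm) begins 54 mm behind the grasp point. The pads swing forward as they close: fully open they stand 13 mm farther back than shut.
Start: joints at [1.004, 0.286, 1.577, -0, 1.279, -0.15], TCP at [0.273, 0.617, 0.253] pointing down, gripper open.
Joint ranges: [-2.77, 2.77], [-0.9, 2.22], [0.21, 2.48], [-1.53, 4.67], [0.24, 2.81], [-2.84, 2.84]. Speed limits (rad/s): [2.79, 2.79, 3.14, 3.14, 3.14, 3.14].

INTERFACE

Orientations are given as a unit quaternion [x, y, z, w].
In Python, from plant import ctrl gives the robot as it stands. The module is installed in compiled form; this text tells all that it offers.
- The arm moves only by the tool send_rows, never from a script. Its argument "rows" is text: rows parted by semicolons, each of 7 numbers parted by spaces: the turn, a rotation vector about the tool's x, y, z in parts of the range, where 1.0 means 90 degrees, then the shift along the tool's x, y, z in a scale on which 1.0 is 500 mm, then the opening, from -1 (shut) to 1 (fully open). A call has 1 to 8 rows; each row is the pose to reach, as a shift and turn from the pose commanded when the call began, along the tool's axes at that moment; what a row does not reach only later rows make up. A row lasts 1/8 s, in which the tool goes at most 62.5 mm and 10.7 degrees, less where a joint would pass 70% of its speed; a pose out of reach is approached as far as the arm can. Shift and turn numbers lie between -1 and 1, and a call with a number outside is refused. A call with a gripper value outside its range is refused whole. The fingers move at their own pace and stop on an object; "grip_force" is the grip in N (left out, the last holds). Time passes only in rows, so rows that repeat a pose let the fingers close. It gives the time, the measured TCP pose, the force, the opening and the grip force at its end, in the units of the state.
- ctrl.get_state(): the state, without advancing time (a new reading comes with each control period).
- ctrl.read_camera(name): name is "side" or "top" or "wrist"; returns a dict with "color" (400x640x3 uint8, red, green, blue), "fx", "fy", "cx", "cy" (pixels), "extrinsics" (4x4, takes a point from world to camera coordinates). Camera axes: x right, y down, z forward; pixel columns grow to the right and rows downward; lengths in m; the calibration is good to about 2 mm. A picture is of the moment at which its call begins. There is no depth.
- ctrl.sign_off(): hands the job in; it is judged then, once.
Trained networks look in a picture, given as the dict that the camera call returned (one of the last four; its "shot" number tells which), for a name from the list of things; names that differ only in an ending like _2 or _b are one class to them, and where a whole thing is asked for, a point or a joint stands for the part that bears it (a point fixed in the world has none). Each returns a list of dicts, best first, with "p" (0 to 1); they miss things now and then, are a little off and sometimes report something else, mostly with a low value. They report only what shows in the picture. A call takes as long as a camera call. They do not tell look-alikes from the thing itself.
- ctrl.look_for(picture, target): "position" ([x, y, z] in m, in the coordinates of the camera as it stood for that picture, good to about 4 mm: the middle of the surface that is visible of it).
The state is a dict: "time": time; "qpos": joint angles; "dq": joint speeds; "joint_efforts": joint torques, N m; "eef_pos": TCP position; "tcp_rot": TCP orientation; "contact_force": force on the tool from outside, world axes, zero at the start; "wrist_torque": the same for the moment, N m; "opening": opening from 0.0 (shut) to 1.0 (fully open); "finger_force": force on a finger pad.
Only numpy, scipy, OpenCV 4.12 (cv2) and the standard library are available. Lean on these libraries where they do the work, as an engineer would, in place of code of your own. Each camera call takes 0.05 s, during which the arm holds its last target. There are 200 camera calls.

## Working session

There is one attempt and no reset: what is moved stays moved. The work goes in short steps, Python scripts to look and compute and a tool call to move; the robot and the scene stay as the last step left them, time stands still between calls to the robot, and variables do not carry over. Pictures are saved under pics/ and viewed, at most 14 in all, crops included, and the job is handed in when it is done.

Besides the shell and the picture viewer there is one more tool, called after "Call:" in YAML: its name, and indented under it one key for each argument. send_rows: Moves the arm, as the interface text tells. Its arguments: {"type":"object","properties":{"rows":{"type":"string"},"grip_force":{"type":"number"}},"required":["rows"]}

```bash
mkdir -p pics; cat > h.py <<'E'
import numpy as np, cv2
from plant import ctrl
from scipy.spatial.transform import Rotation as R
def shot(cam,name=None):
    p=ctrl.read_camera(cam)
    if name: cv2.imwrite(f'pics/{name}.png',p['color'][:,:,::-1])
    return p
def w2p(p,w):
    c=p['extrinsics']@np.append(w,1); return np.array([p['fx']*c[0]/c[2]+p['cx'],p['fy']*c[1]/c[2]+p['cy']])
def p2w(p,uv,z):
    E=p['extrinsics'];Rm=E[:3,:3];o=-Rm.T@E[:3,3]
    d=Rm.T@np.array([(uv[0]-p['cx'])/p['fx'],(uv[1]-p['cy'])/p['fy'],1]);return o+d*(z-o[2])/d[2]
def c2w(p,c):
    E=p['extrinsics'];return E[:3,:3].T@(np.array(c)-E[:3,3])
E
python3 - <<'E'
from h import *
np.set_printoptions(precision=3,suppress=True)
s=ctrl.get_state();print(s);print(R.from_quat(s['tcp_rot']).as_matrix())
p=shot('top','top0')
for n in ['knife','fork','spoon','teaspoon','knife_box','mug','jar']:
    for d in ctrl.look_for(p,n):
        w=c2w(p,d['position']);print(n,round(d['p'],2),w,w2p(p,w).round())
q=shot('side','side0')
E
```

```text
{'time': 0.0, 'qpos': array([ 1.004,  0.287,  1.578, -0.   ,  1.279, -0.15 ]), 'dq': array([ 0.   , -0.001,  0.   , -0.001, -0.001,  0.   ]), 'joint_efforts': array([ -0.001, -40.6  , -29.262,  -0.   ,   0.006,   0.   ]), 'eef_pos': array([0.273, 0.617, 0.252]), 'tcp_rot': array([ 0.207,  0.978, -0.001, -0.   ]), 'contact_force': array([ 0.579, -0.151, -0.054]), 'wrist_torque': array([-0.018, -0.041, -0.007]), 'finger_force': 0.0, 'opening': 1.0001846766482887}
[[-0.914  0.405 -0.001]
 [ 0.405  0.914 -0.002]
 [ 0.    -0.002 -1.   ]]
knife 0.98 [0.521 0.255 0.02 ] [237. 221.]
fork 0.72 [0.545 0.378 0.029] [194. 216.]
spoon 0.95 [0.576 0.306 0.027] [218. 204.]
teaspoon 0.73 [0.234 0.263 0.009] [242. 323.]
teaspoon 0.53 [0.513 0.185 0.025] [262. 221.]
knife_box 0.78 [ 0.56  -0.14  -0.001] [370. 196.]
mug 0.97 [ 0.785 -0.136  0.05 ] [361. 119.]
jar 0.77 [0.747 0.028 0.105] [307. 129.]
jar 0.43 [0.575 0.304 0.026] [219. 204.]
```

View pics/top0.png

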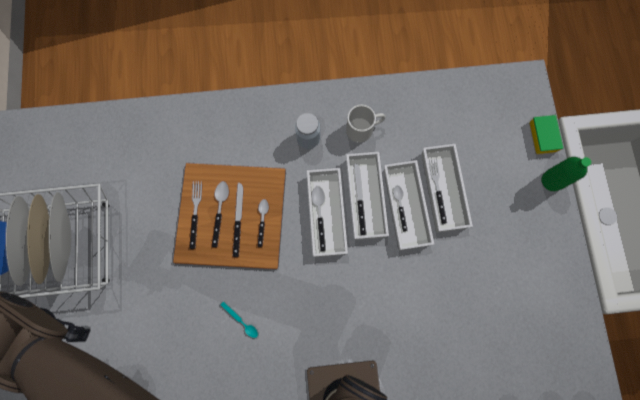

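View pics/side0.png

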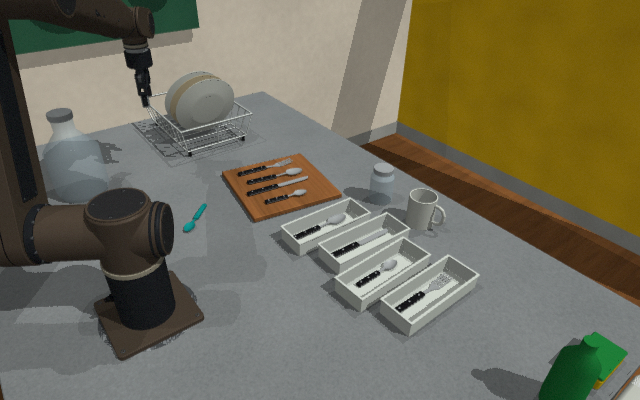

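The overhead view shows the washed pieces on the board: fork (195,215), spoon (219,212), knife (238,220), teaspoon (262,222). The boxes from left to right are spoon (327,212), knife (367,195), teaspoon (409,205) and fork (447,188).

These could be mistaken for the wanted pieces:
- **Teaspoon:** the turquoise one (238,320), the boxed one (400,207), and the larger spoon (219,212).
- **Knife, fork, spoon:** the boxed ones at (362,200), (438,190) and (320,215).

I choose the black-handled pieces on the board and check them in a crop.

```bash
cat > m.py <<'E'
from h import *
def handles(p,z=0.03,roi=None,thr=60):
    g=p['color'].max(2); m=(g<thr).astype(np.uint8)
    if roi is not None:
        k=np.zeros_like(m);x0,y0,x1,y1=roi;k[y0:y1,x0:x1]=1;m*=k
    m=cv2.morphologyEx(m,cv2.MORPH_CLOSE,np.ones((3,3)))
    n,l,s,c=cv2.connectedComponentsWithStats(m);out=[]
    for i in range(1,n):
        if s[i,4]<60: continue
        pts=np.argwhere(l==i)[:,::-1].astype(float)
        w=np.array([p2w(p,u,z)[:2] for u in pts])
        mu=w.mean(0);d=np.linalg.svd(w-mu,full_matrices=False)[2][0]
        d*=np.sign(d[0]) or 1;t=(w-mu)@d;v=(w-mu)@np.array([-d[1],d[0]])
        lo,hi=t.min(),t.max();mid=mu+d*(lo+hi)/2
        out.append((c[i],mid,np.degrees(np.arctan2(d[1],d[0])),hi-lo,np.ptp(v),mid-d*(hi-lo)/2))
    return out
def show(p,**k):
    for o in sorted(handles(p,**k),key=lambda o:-o[1][1]):
        print('px',o[0].round(),'mid',o[1].round(4),'yaw %.1f len %.3f wid %.3f'%o[2:5],'butt',o[5].round(4))
E
python3 - <<'E'
from m import *
p=shot('top')
show(p,z=.03,roi=(170,160,290,275)); show(p,z=.013,roi=(300,140,480,260))
c=p['color'][140:270,165:485,::-1];cv2.imwrite('pics/crop.png',cv2.resize(c,(800,325),interpolation=3))
for n,(u,v) in dict(board0=(186,164),b1=(286,169),b2=(278,269),b3=(173,264)).items(): print(n,p2w(p,(u,v),.02).round(3))
E
```

```text
px [193. 232.] mid [0.5008 0.3821] yaw -6.8 len 0.096 wid 0.014 butt [0.4534 0.3877]
px [216. 230.] mid [0.4983 0.3161] yaw -11.0 len 0.094 wid 0.014 butt [0.4522 0.3251]
px [236. 239.] mid [0.4665 0.2606] yaw -7.3 len 0.098 wid 0.015 butt [0.4178 0.2669]
px [260. 234.] mid [0.4734 0.1905] yaw -10.1 len 0.070 wid 0.012 butt [0.4389 0.1966]
px [321. 234.] mid [0.4583 0.0185] yaw -0.8 len 0.094 wid 0.011 butt [0.4111 0.0191]
px [361. 218.] mid [ 0.4948 -0.1031] yaw -1.5 len 0.099 wid 0.012 butt [ 0.4453 -0.1018]
px [441. 207.] mid [ 0.5005 -0.3393] yaw 1.4 len 0.094 wid 0.012 butt [ 0.4537 -0.3405]
board0 [0.708 0.397 0.02 ]
b1 [0.662 0.102 0.02 ]
b2 [0.37 0.15 0.02]
b3 [0.415 0.445 0.02 ]
```

View pics/crop.png

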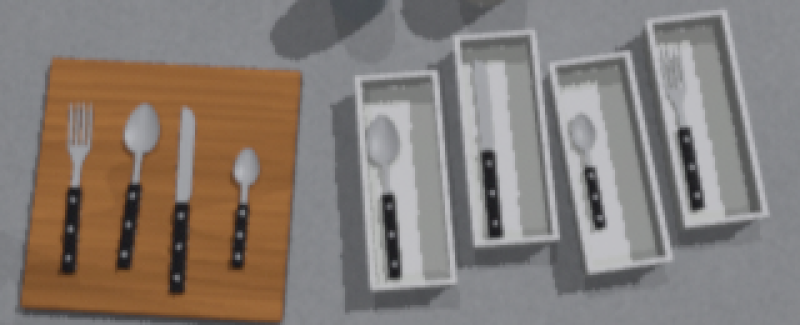

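The crop confirms four black-handled pieces on the board. The left-to-right order of the boxes is spoon, knife, teaspoon, fork. I'll go above the board for a wrist view.

Careful with the scale: shifts go in shares of 500 mm and turns go in shares of 90 degrees. That gives: -330 mm is -0.66, -300 mm is -0.6, -24 degrees is -0.2667.

Call:
send_rows:
  rows: "0 0 -0.0889 -0.2 0 -0.096 1;0 0 -0.1778 -0.3 -0.08 -0.096 1;0 0 -0.2667 -0.4 -0.16 -0.096 1;0 0 -0.2667 -0.52 -0.26 -0.096 1;0 0 -0.2667 -0.6 -0.36 -0.096 1;0 0 -0.2667 -0.66 -0.432 -0.096 1;0 0 -0.2667 -0.66 -0.432 -0.096 1;0 0 -0.2667 -0.66 -0.432 -0.096 1"

```text
time: 1.5
eef_pos: [0.4885, 0.2837, 0.3016]
tcp_rot: [0.001, 1.0, -0.0, 0.0]
contact_force: [-0.4, -0.3, 0.5]
opening: 1.001
finger_force: 0.0
```

```bash
cat >> h.py <<'E'
def st():
    s=ctrl.get_state();M=R.from_quat(s['tcp_rot']).as_matrix()
    yaw=np.degrees(np.arctan2(-M[1,0],-M[0,0]))
    print('t %.2f'%s['time'],'tcp',s['eef_pos'].round(4),'yaw %.2f'%yaw,'tilt',M[:2,2].round(4),'F',s['contact_force'].round(1),'open %.2f'%s['opening'],'ff %.0f'%s['finger_force'],'q',s['qpos'].round(2))
    return s,M,yaw
def go(xyz,yaw):  # shift in tool axes (mm) and turn vector (deg) to tool-down pose
    s,M,y=st();T=R.from_euler('z',yaw,degrees=True).as_matrix()@np.diag([-1,1,-1.])
    print('turn',np.degrees(R.from_matrix(M.T@T).as_rotvec()).round(1),'shift',(1e3*M.T@(np.array(xyz)-s['eef_pos'])).round(1))
E
python3 - <<'E'
from m import *
st()
p=shot('wrist','w0');print((-p['extrinsics'][:3,:3].T@p['extrinsics'][:3,3]).round(3),p['extrinsics'][2,:3].round(2),p['fx'])
show(p,z=.03)
E
```

```text
t 1.50 tcp [0.4885 0.2837 0.3016] yaw -0.14 tilt [ 0.0006 -0.0001] F [-0.4 -0.3  0.5] open 1.00 ff 0 q [ 0.35  0.01  1.8  -0.    1.33 -1.22]
[0.417 0.284 0.422] [ 0.28 -0.   -0.96] 324.59681954049154
px [624.  80.] mid [0.3905 0.6333] yaw -3.0 len 0.011 wid 0.008 butt [0.3851 0.6336]
px [569. 247.] mid [0.5976 0.616 ] yaw 32.7 len 0.014 wid 0.011 butt [0.5918 0.6123]
px [608.  81.] mid [0.3914 0.6147] yaw -80.1 len 0.012 wid 0.011 butt [0.3904 0.6207]
px [398. 163.] mid [0.4865 0.3829] yaw -6.8 len 0.071 wid 0.015 butt [0.4512 0.3871]
px [345. 163.] mid [0.4872 0.3179] yaw -10.8 len 0.077 wid 0.014 butt [0.4495 0.3251]
px [320. 358.] mid [0.7738 0.2873] yaw -89.7 len 0.979 wid 0.246 butt [0.7713 0.7767]
px [298. 145.] mid [0.4664 0.2611] yaw -6.9 len 0.101 wid 0.016 butt [0.4162 0.2672]
px [241. 151.] mid [0.4728 0.1922] yaw -8.9 len 0.073 wid 0.013 butt [0.4369 0.1978]
px [ 99. 136.] mid [0.4558 0.0257] yaw -1.0 len 0.093 wid 0.006 butt [0.4093 0.0265]
```

View pics/w0.png

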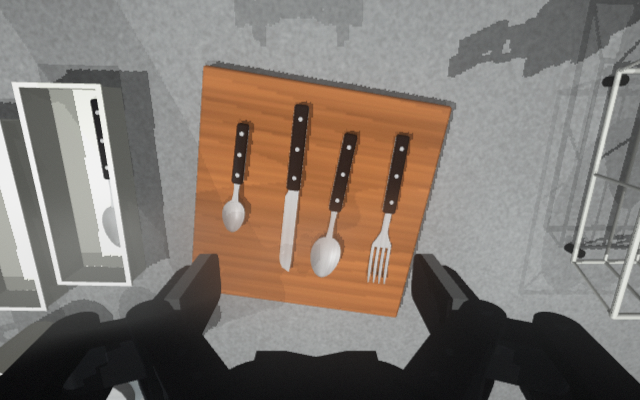

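The wrist view has the pieces at teaspoon (240,175), knife (295,185), spoon (335,200), fork (390,205), and matches the top view within 2 mm. Next I'll look at the boxes.

To row units: -425 mm is -0.85, -240 mm is -0.48.

Call:
send_rows:
  rows: "0 0 0 0 -0.12 -0.06 0;0 0 0 0 -0.24 -0.06 0;0 0 0 0 -0.36 -0.06 0;0 0 0 0 -0.48 -0.06 0;0 0 0 0 -0.6 -0.06 0;0 0 0 0 -0.72 -0.06 0;0 0 0 0 -0.85 -0.06 0;0 0 0 0 -0.85 -0.06 0"

```text
time: 2.55
eef_pos: [0.4886, -0.1412, 0.3312]
tcp_rot: [0.001, 1.0, -0.0, -0.0]
contact_force: [0.8, 0.7, 0.2]
opening: 0.497
finger_force: 0.0
```

```bash
python3 - <<'E'
from m import *
st()
p=shot('wrist','w1')
show(p,z=.013)
print('boxes rim z=.045')
g=p['color'].astype(int);E=p['extrinsics']
np.savez('w1',E=E,f=[p['fx'],p['fy'],p['cx'],p['cy']],c=p['color'])
E
```

```text
t 2.55 tcp [ 0.4886 -0.1412  0.3312] yaw -0.11 tilt [-0.0003 -0.0001] F [0.8 0.7 0.2] open 0.50 ff 0 q [-0.48 -0.14  1.89 -0.    1.4  -2.05]
px [622. 144.] mid [0.4686 0.2686] yaw -5.7 len 0.106 wid 0.025 butt [0.4159 0.2739]
px [569. 148.] mid [0.4752 0.1984] yaw -9.2 len 0.076 wid 0.018 butt [0.4377 0.2044]
px [434. 134.] mid [0.4572 0.0154] yaw -0.5 len 0.096 wid 0.015 butt [0.4094 0.0158]
px [343. 155.] mid [ 0.4838 -0.1049] yaw -1.3 len 0.081 wid 0.015 butt [ 0.4431 -0.104 ]
px [320. 353.] mid [ 0.8067 -0.1444] yaw -89.4 len 1.050 wid 0.279 butt [0.8009 0.3803]
px [255. 149.] mid [ 0.4773 -0.2229] yaw 4.4 len 0.072 wid 0.013 butt [ 0.4415 -0.2257]
px [170. 162.] mid [ 0.4964 -0.3404] yaw 2.8 len 0.088 wid 0.015 butt [ 0.4527 -0.3425]
boxes rim z=.045
```

View pics/w1.png

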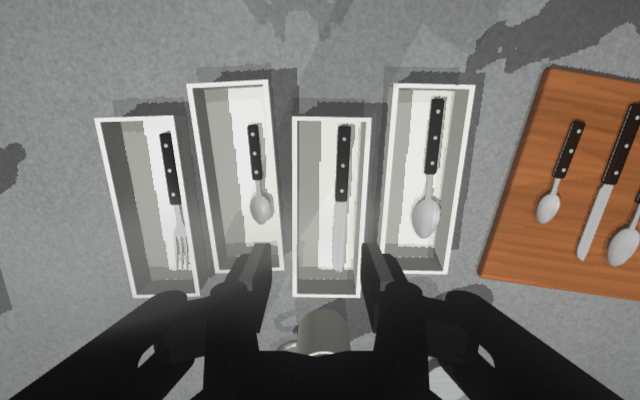

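The boxes' rim corners are clear in this view: fork box (95,119)–(199,297), teaspoon box (187,84)–(283,270), knife box (292,117)–(359,297), spoon box (394,84)–(446,273). I'll fit their poses to these.

```bash
cat > boxes.py <<'E'
from m import *
from scipy.optimize import least_squares
d=np.load('w1.npz');f=d['f'];p=dict(extrinsics=d['E'],fx=f[0],fy=f[1],cx=f[2],cy=f[3])
C=dict(fork=[(95,119),(177,117),(199,297),(135,297)],teaspoon=[(187,84),(269,81),(283,270),(218,271)],knife=[(292,117),(372,118),(359,297),(292,297)],spoon=[(394,84),(475,86),(446,273),(380,271)])
L=np.array([(-.123,-.045),(-.123,.045),(.123,.045),(.123,-.045)])
def cor(v):
    c,s=np.cos(v[2]),np.sin(v[2]);return L@np.array([[c,s],[-s,c]])+v[:2]
img=np.ascontiguousarray(d['c'][:,:,::-1])
H=handles(dict(p,color=d['c']),z=.013)
for n,px in C.items():
    r=least_squares(lambda v:np.concatenate([w2p(p,np.append(w,.045))-u for w,u in zip(cor(v),px)]),[.5,0,0])
    print(n,r.x[:2].round(4),'yaw %.2f'%np.degrees(r.x[2]),'res',r.fun.round(1))
    c,s=np.cos(r.x[2]),np.sin(r.x[2])
    for h in H:
        for q in (h[1],h[5]):
            dd=q-r.x[:2];l=(c*dd[0]+s*dd[1],-s*dd[0]+c*dd[1])
            if abs(l[1])<.045: print('   handle/butt in box',np.round(l,4))
E
python3 boxes.py
```

```text
fork [ 0.5548 -0.3574] yaw 1.16 res [ 4.4  0.4 -3.9  0.7 -0.8 -1.5  0.3 -0.3]
   handle/butt in box [-0.058   0.0182]
   handle/butt in box [-0.1017  0.017 ]
teaspoon [ 0.5139 -0.2391] yaw 2.64 res [ 3.4  0.7 -2.7 -0.3 -0.7 -1.3 -0.1  0.5]
   handle/butt in box [-0.0358  0.0179]
   handle/butt in box [-0.0717  0.0168]
knife [ 0.5549 -0.125 ] yaw -1.36 res [ 2.8  0.4 -3.2  1.  -1.8 -0.5  2.2 -1.7]
   handle/butt in box [-0.0716  0.0184]
   handle/butt in box [-0.1123  0.0183]
   handle/butt in box [ 0.2522 -0.0134]
spoon [ 0.5171 -0.0039] yaw -1.27 res [ 2.5  0.2 -2.5 -0.2 -0.8 -0.5  0.7  0.3]
   handle/butt in box [-0.0603  0.0179]
   handle/butt in box [-0.1081  0.0172]
```

```bash
python3 - <<'E'
import numpy as np,cv2
c=np.load('w1.npz')['c'];g=c.min(2)
for r in (122,130,145,200,260): print(r,''.join('#' if v>215 else '+' if v>170 else '.' for v in g[r,90:480]))
for u in (240,332,430,150):print(u,[r for r in range(75,310) if g[r,u]>215][:6],[r for r in range(75,310) if g[r,u]>215][-5:])
cv2.imwrite('pics/c1.png',cv2.resize(c[70:170,90:390,::-1],None,fx=2.6,fy=2.6,interpolation=0))
E
```

```text
122 ....+#####+..........................................+##############################+.................#####...................................###################+++++++++++#########+....................+####........................+#########################++###########++....+####...................+#####+.............#################++...............+++++++.............+####+..........
130 ......+####+..........................................+######################+++#####+.................+####+.................................+##############................#########....................+####........................+###############+.................+##+++....++###+...................#####+..............################++...............++++++..............+####+...........
145 .........+#####...........................................############+...+++......####+..................####+.................................###############................########+..................+####........................+##############+................+####++.....####+..................+#####+.
[... 408 characters left out ...]
#####+++++......+++++++.....................+####......................
260 ..................................++###.......................................+######++..+++..+++..+#####..................+++++.............................................................+++++........++#++.....................##############++++++++++++..#####+++....##+...................................................................................+####+..............................
240 [82, 83, 84, 89, 90, 91] [189, 190, 191, 192, 193]
332 [118, 119, 120, 121, 122, 123] [224, 265, 266, 295, 296]
430 [85, 86, 87, 239, 240, 272] [87, 239, 240, 272, 273]
150 [117, 118, 119, 120, 121, 122] [158, 159, 160, 161, 162]
```

View pics/c1.png

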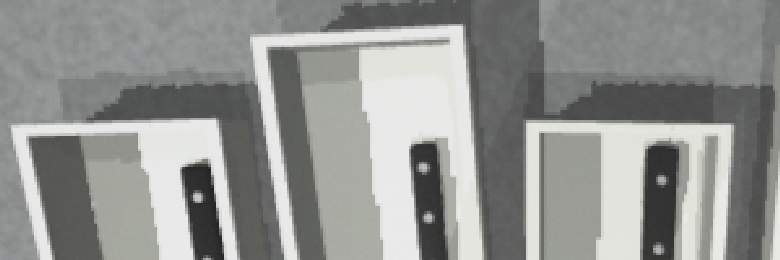

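The boxed pieces lie about 18 mm towards +y, so I'll place the washed ones at about -14 mm. First the knife: hover above it and check.

To row units: 400 mm is 0.8, 360 mm is 0.72, 7 degrees is 0.0778.

Call:
send_rows:
  rows: "0 0 0.0778 0 0.12 0.06 0;0 0 0.0778 0 0.24 0.12 0;0 0 0.0778 0 0.36 0.18 0;0 0 0.0778 0 0.48 0.24 0;0 0 0.0778 0 0.6 0.3 0;0 0 0.0778 0 0.72 0.38 0;0 0 0.0778 0 0.8 0.46 0;0 0 0.0778 0 0.8 0.46 0"

```text
time: 3.6
eef_pos: [0.4842, 0.2655, 0.0986]
tcp_rot: [0.057, 0.998, -0.0, -0.002]
contact_force: [0.5, -0.1, 0.3]
opening: 0.5
finger_force: 0.0
```

```bash
python3 - <<'E'
from m import *
st()
p=shot('wrist','w2')
for z in (.02,.025,.03): print(z);show(p,z=z)
E
```

```text
t 3.60 tcp [0.4842 0.2655 0.0986] yaw -6.53 tilt [-0.0043 -0.0005] F [ 0.5 -0.1  0.3] open 0.50 ff 0 q [ 0.32  0.2   1.99  0.    0.96 -1.14]
0.02
px [513. 158.] mid [0.4578 0.3902] yaw -89.8 len 0.018 wid 0.013 butt [0.4578 0.3991]
px [409. 167.] mid [0.4556 0.3263] yaw 57.4 len 0.019 wid 0.016 butt [0.4506 0.3185]
px [316. 137.] mid [0.4353 0.2713] yaw 1.2 len 0.039 wid 0.013 butt [0.4156 0.2709]
px [328. 358.] mid [0.5927 0.251 ] yaw 85.4 len 0.474 wid 0.120 butt [0.5737 0.0148]
0.025
px [513. 158.] mid [0.4567 0.3873] yaw -89.8 len 0.017 wid 0.013 butt [0.4566 0.3959]
px [409. 167.] mid [0.4546 0.325 ] yaw 57.4 len 0.018 wid 0.016 butt [0.4497 0.3173]
px [316. 137.] mid [0.4348 0.2714] yaw 1.2 len 0.038 wid 0.012 butt [0.4156 0.271 ]
px [328. 358.] mid [0.5882 0.2515] yaw 85.4 len 0.462 wid 0.117 butt [0.5697 0.0213]
0.03
px [513. 158.] mid [0.4556 0.3844] yaw -89.8 len 0.017 wid 0.012 butt [0.4555 0.3928]
px [409. 167.] mid [0.4535 0.3236] yaw 57.4 len 0.018 wid 0.016 butt [0.4487 0.3162]
px [316. 137.] mid [0.4342 0.2714] yaw 1.2 len 0.037 wid 0.012 butt [0.4155 0.271 ]
px [328. 358.] mid [0.5837 0.2521] yaw 85.4 len 0.450 wid 0.114 butt [0.5657 0.0278]
```

View pics/w2.png

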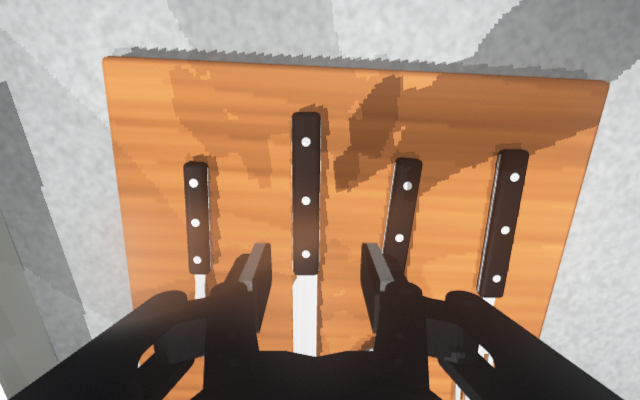

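The knife is vertical at u≈306, in line with the gripper and centred once the lag settles. The neighbours are clear of the fingers. I'll descend now.

Call:
send_rows:
  rows: "0 0 0 0 0 0 0;0 0 0 0 0 0.04 0;0 0 0 0 0 0.08 0;0 0 0 0 0 0.086 0;0 0 0 0 0 0.092 0;0 0 0 0 0 0.092 0"

```text
time: 4.4
eef_pos: [0.4882, 0.2612, 0.0563]
tcp_rot: [0.06, 0.998, 0.0, 0.001]
contact_force: [-0.5, -0.3, 0.0]
opening: 0.498
finger_force: 0.0
```

```bash
python3 - <<'E'
from m import *
st();print(ctrl.nose_length)
shot('wrist','w3')
p=shot('side')
c=p['color'][130:240,200:360,::-1];cv2.imwrite('pics/s3.png',cv2.resize(c,None,fx=4,fy=4,interpolation=3))
E
```

```text
t 4.40 tcp [0.4882 0.2612 0.0563] yaw -6.89 tilt [0.0016 0.0005] F [-0.5 -0.3  0. ] open 0.50 ff 0 q [ 0.31  0.27  2.   -0.    0.87 -1.14]
0.022
```

View pics/s3.png

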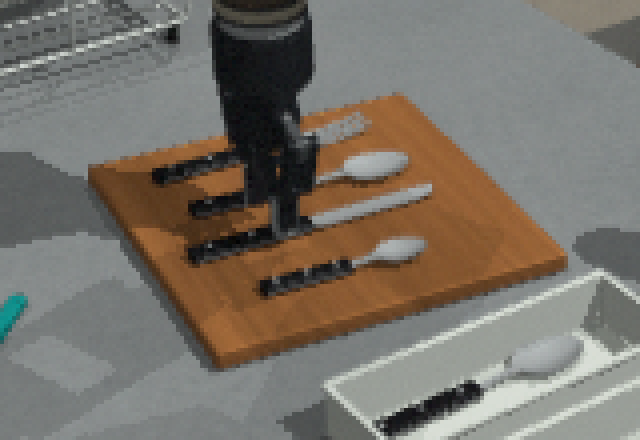

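To row units: 10 mm is 0.02, 7 mm is 0.014.

Call:
send_rows:
  rows: "0 0 0 0 -0.006 0.008 0;0 0 0 0 -0.006 0.014 -0.3;0 0 0 0 -0.006 0.02 -0.4;0 0 0 0 -0.006 0.02 -0.4"

```text
time: 5.0
eef_pos: [0.4869, 0.258, 0.0448]
tcp_rot: [0.06, 0.998, -0.0, -0.0]
contact_force: [-0.4, 0.4, 0.3]
opening: 0.305
finger_force: 0.0
```

To row units: 4 mm is 0.008, 2 mm is 0.004.

Call:
send_rows:
  rows: "0 0 0 0 0 0.004 -0.4;0 0 0 0 0 0.008 -0.4;0 0 0 0 0 0.008 -0.4"

```text
time: 5.38
eef_pos: [0.487, 0.2581, 0.0411]
tcp_rot: [0.06, 0.998, -0.0, -0.0]
contact_force: [0.8, 0.6, -0.8]
opening: 0.297
finger_force: 0.0
```

```bash
python3 - <<'E'
from m import *
st()
shot('wrist','w4')
E
```

```text
t 5.38 tcp [0.487  0.2581 0.0411] yaw -6.88 tilt [-0.0004 -0.0001] F [ 0.8  0.6 -0.8] open 0.30 ff 0 q [ 0.3   0.29  2.    0.    0.84 -1.15]
```

View pics/w4.png

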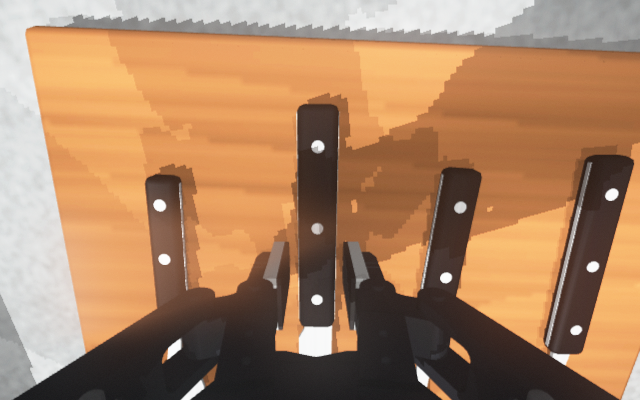

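The handle sits centred between the pads at (317,215). I'll go a little lower, then close.

To row units: 3 mm is 0.006, 2 mm is 0.004.

Call:
send_rows:
  rows: "0 0 0 0 0 0.004 -0.4;0 0 0 0 0 0.006 -0.4;0 0 0 0 0 0.006 -0.5"

```text
time: 5.8
eef_pos: [0.4882, 0.2585, 0.0401]
tcp_rot: [0.06, 0.998, 0.0, 0.001]
contact_force: [-2.1, -0.7, 8.3]
opening: 0.251
finger_force: 4.0
```

Call:
send_rows:
  rows: "0 0 0 0 0 0 -0.6;0 0 0 0 0 0 -0.7;0 0 0 0 0 0 -1;0 0 0 0 0 0 -1"
  grip_force: 35

```text
time: 6.3
eef_pos: [0.4886, 0.2585, 0.0404]
tcp_rot: [0.06, 0.998, 0.0, 0.001]
contact_force: [-2.3, -1.2, 7.5]
opening: 0.183
finger_force: 38.1
```

To row units: -110 mm is -0.22, -70 mm is -0.14.

Call:
send_rows:
  rows: "0 0 0 0 0 -0.02 -1;0 0 0 0 0 -0.06 -1;0 0 0 0 0 -0.14 -1;0 0 0 0 0 -0.22 -1;0 0 0 0 0 -0.22 -1"

```text
time: 6.92
eef_pos: [0.4895, 0.259, 0.1526]
tcp_rot: [0.06, 0.998, 0.002, 0.004]
contact_force: [0.0, 0.1, 0.2]
opening: 0.191
finger_force: 35.0
```

```bash
cat > tgt.py <<'E'
from h import *
B=dict(knife=(.5549,-.125,-1.36),fork=(.5548,-.3574,1.16),teaspoon=(.5139,-.2391,2.64),spoon=(.5171,-.0039,-1.27))
def box(n,lx,ly,dyaw=0,z=.1):
    x,y,a=B[n];r=np.radians(a);c,s=np.cos(r),np.sin(r)
    t=(x+c*lx-s*ly,y+s*lx+c*ly,z);print('target',np.round(t,4),a+dyaw);go(t,a+dyaw)
E
python3 -c "
from tgt import *
box('knife',-.035,-.014)
shot('wrist','w5')"
```

```text
target [ 0.5196 -0.1382  0.1   ] -1.36
t 6.92 tcp [0.4895 0.259  0.1526] yaw -6.87 tilt [0.008  0.0026] F [0.  0.1 0.2] open 0.19 ff 35 q [ 0.3   0.12  1.96  0.    1.05 -1.15]
turn [ 0.2  0.4 -5.5] shift [ -77.  -390.9   51.8]
```

View pics/w5.png

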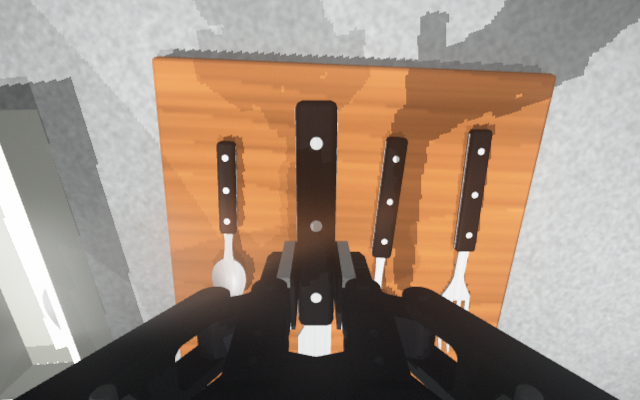

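The knife is held straight and level in the pads, so on to its box.

To row units: -391 mm is -0.782, -360 mm is -0.72, -5.5 degrees is -0.0611.

Call:
send_rows:
  rows: "0 0 -0.0111 -0.024 -0.12 0 -1;0 0 -0.0222 -0.048 -0.24 0 -1;0 0 -0.0333 -0.072 -0.36 0 -1;0 0 -0.0444 -0.096 -0.48 0.02 -1;0 0 -0.0556 -0.12 -0.6 0.05 -1;0 0 -0.0611 -0.14 -0.72 0.08 -1;0 0 -0.0611 -0.154 -0.782 0.104 -1;0 0 -0.0611 -0.154 -0.782 0.104 -1"

```text
time: 7.98
eef_pos: [0.5149, -0.1406, 0.0933]
tcp_rot: [0.014, 1.0, 0.001, -0.003]
contact_force: [-0.2, 0.2, 0.3]
opening: 0.189
finger_force: 35.0
```

Call:
send_rows:
  rows: "0 0 0 0 0 0 -1;0 0 0 0 0 0 -1"

```text
time: 8.22
eef_pos: [0.5166, -0.138, 0.0961]
tcp_rot: [0.011, 1.0, 0.0, -0.0]
contact_force: [0.2, -0.4, -0.7]
opening: 0.186
finger_force: 35.0
```

```bash
python3 -c "
from tgt import *
box('knife',-.035,-.014,z=.03)
p=shot('wrist','w6')
np.savez('w6',E=p['extrinsics'],c=p['color'])"
```

```text
target [ 0.5196 -0.1382  0.03  ] -1.36
t 8.22 tcp [ 0.5166 -0.138   0.0961] yaw -1.29 tilt [-0.0006  0.0005] F [ 0.2 -0.4 -0.7] open 0.19 ff 35 q [-0.45  0.17  2.03  0.    0.94 -2.  ]
turn [ 0.  -0.   0.1] shift [-3.  -0.2 66.1]
```

View pics/w6.png

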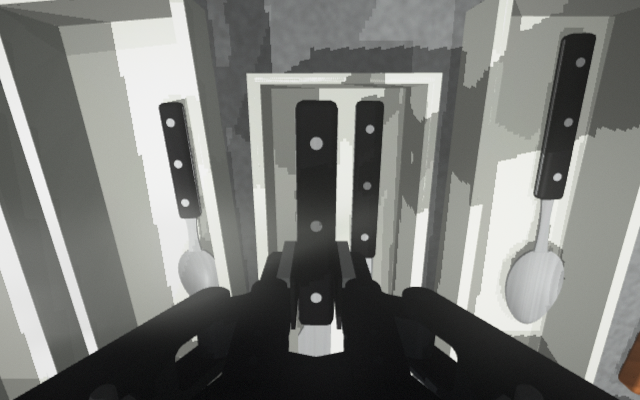

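The knife is over its box with its handle at (316,210), left of the boxed one at (368,180). The fingers are clear of the walls, so I'll lower it.

To row units: 70 mm is 0.14, 68 mm is 0.136.

Call:
send_rows:
  rows: "0 0 0 -0.006 0 0.04 -1;0 0 0 -0.006 0 0.08 -1;0 0 0 -0.006 0 0.11 -1;0 0 0 -0.006 0 0.124 -1;0 0 0 -0.006 0 0.132 -1;0 0 0 -0.006 0 0.136 -1;0 0 0 -0.006 0 0.14 -1;0 0 0 -0.006 0 0.14 -1"

```text
time: 9.28
eef_pos: [0.5203, -0.1397, 0.0272]
tcp_rot: [0.012, 1.0, -0.0, 0.0]
contact_force: [-0.7, 0.6, 3.0]
opening: 0.187
finger_force: 36.6
```

To row units: 2 mm is 0.004, 1 mm is 0.002.

Call:
send_rows:
  rows: "0 0 0 0 0 0.002 -1;0 0 0 0 0 0.004 -1;0 0 0 0 0 0.004 -1"

```text
time: 9.65
eef_pos: [0.5205, -0.1398, 0.0268]
tcp_rot: [0.012, 1.0, -0.0, 0.0]
contact_force: [-5.9, 1.6, 14.7]
opening: 0.185
finger_force: 42.2
```

To row units: -120 mm is -0.24, -100 mm is -0.2.

Call:
send_rows:
  rows: "0 0 0 0 0 -0.003 -1;0 0 0 0 0 -0.003 -0.55;0 0 0 0 0 -0.003 -0.5;0 0 0 0 0 -0.012 -0.5;0 0 0 0 0 -0.03 -0.5;0 0 0 0 0 -0.1 -0.5;0 0 0 0 0 -0.2 -0.5;0 0 0 0 0 -0.24 -0.5"

```text
time: 10.65
eef_pos: [0.5214, -0.1405, 0.1482]
tcp_rot: [0.012, 1.0, -0.001, 0.003]
contact_force: [-0.6, -0.4, -0.0]
opening: 0.255
finger_force: 0.0
```

```bash
python3 - <<'E'
from tgt import *
from m import show
p=shot('wrist','w7');show(p,z=.013,thr=75)
# fork: handle mid .4865+? ; use butt (.4495,.3871) yaw -6.8, plus spoon
b=np.array([.4505,.3875]);d=np.array([np.cos(np.radians(-7.5)),np.sin(np.radians(-7.5))])
print(b+.069*d);go([*(b+.069*d),.12],-7.5)
E
```

```text
px [520. 102.] mid [0.4577 0.014 ] yaw 0.2 len 0.097 wid 0.019 butt [0.409  0.0139]
px [371.  63.] mid [ 0.4226 -0.1024] yaw -86.1 len 0.028 wid 0.010 butt [ 0.4216 -0.0885]
px [361. 148.] mid [ 0.4881 -0.1054] yaw -1.5 len 0.090 wid 0.016 butt [ 0.4434 -0.1042]
px [332.  57.] mid [ 0.4172 -0.1269] yaw -71.5 len 0.014 wid 0.011 butt [ 0.415  -0.1202]
px [318. 155.] mid [ 0.492 -0.139] yaw -1.9 len 0.089 wid 0.016 butt [ 0.4475 -0.1375]
px [312.  64.] mid [ 0.4213 -0.1411] yaw -78.2 len 0.010 wid 0.006 butt [ 0.4203 -0.1361]
px [317. 352.] mid [ 0.6773 -0.1472] yaw 89.1 len 0.607 wid 0.169 butt [ 0.6724 -0.4504]
px [278.  55.] mid [ 0.4135 -0.1655] yaw -12.8 len 0.025 wid 0.009 butt [ 0.4014 -0.1627]
px [209. 142.] mid [ 0.478  -0.2232] yaw 2.4 len 0.073 wid 0.014 butt [ 0.4415 -0.2247]
px [ 57. 166.] mid [ 0.4932 -0.347 ] yaw 1.5 len 0.080 wid 0.003 butt [ 0.4533 -0.348 ]
px [28. 67.] mid [ 0.418  -0.3493] yaw -56.8 len 0.015 wid 0.007 butt [ 0.414  -0.3432]
px [ 8. 71.] mid [ 0.4209 -0.3655] yaw -60.4 len 0.016 wid 0.007 butt [ 0.417  -0.3586]
[0.5189097  0.37849369]
t 10.70 tcp [ 0.5224 -0.1409  0.15  ] yaw -1.39 tilt [ 0.0081 -0.0042] F [0.5 0.1 2.1] open 0.25 ff 0 q [-0.45  0.1   1.99 -0.    1.04 -2.  ]
turn [-0.2  0.5  6.1] shift [ 16.3 519.2  27.9]
```

The knife lies flat beside the boxed one: mid (0.492, -0.139), yaw -1.9°. Now the fork.

To row units: 480 mm is 0.96, 420 mm is 0.84, 6 degrees is 0.0667.

Call:
send_rows:
  rows: "0 0 0.0111 0.004 0.12 0 0;0 0 0.0222 0.008 0.24 0 0;0 0 0.0333 0.012 0.36 0 0;0 0 0.0444 0.016 0.48 0 0;0 0 0.0556 0.02 0.6 0 0;0 0 0.0667 0.024 0.72 0 0;0 0 0.0667 0.028 0.84 0 0;0 0 0.0667 0.032 0.96 0.02 0"

```text
time: 11.7
eef_pos: [0.5158, 0.3428, 0.1346]
tcp_rot: [0.064, 0.998, 0.0, 0.001]
contact_force: [0.4, 0.7, -0.7]
opening: 0.5
finger_force: 0.0
```

To row units: 39 mm is 0.078, 38 mm is 0.076.

Call:
send_rows:
  rows: "0 0 0 0 0.076 0.02 0;0 0 0 0 0.078 0.036 0;0 0 0 0 0.078 0.036 0;0 0 0 0 0.078 0.036 0"

```text
time: 12.2
eef_pos: [0.5206, 0.3782, 0.1163]
tcp_rot: [0.065, 0.998, -0.0, -0.0]
contact_force: [-0.7, 0.7, 0.3]
opening: 0.502
finger_force: 0.0
```

```bash
python3 - <<'E'
from tgt import *
from m import show
st();p=shot('wrist','w8');show(p,z=.029,thr=75)
E
```

```text
t 12.20 tcp [0.5206 0.3782 0.1163] yaw -7.47 tilt [-0.0003 -0.0004] F [-0.7  0.7  0.3] open 0.50 ff 0 q [ 0.47  0.36  1.75 -0.    1.03 -0.97]
px [320. 152.] mid [0.4815 0.3852] yaw -6.7 len 0.060 wid 0.015 butt [0.4515 0.3888]
px [320. 353.] mid [0.6324 0.3618] yaw 83.3 len 0.497 wid 0.139 butt [0.6034 0.1151]
px [222. 157.] mid [0.4765 0.3224] yaw -10.1 len 0.055 wid 0.016 butt [0.4495 0.3272]
px [ 30. 175.] mid [0.473  0.1959] yaw -10.8 len 0.073 wid 0.019 butt [0.437  0.2027]
```

To row units: 74 mm is 0.148, 72 mm is 0.144.

Call:
send_rows:
  rows: "0 0 0 0 0.004 0.05 0;0 0 0 0 0.004 0.09 0;0 0 0 0 0.004 0.12 -0.2;0 0 0 0 0.004 0.136 -0.4;0 0 0 0 0.004 0.144 -0.4;0 0 0 0 0.004 0.148 -0.4;0 0 0 0 0.004 0.148 -0.4"

```text
time: 13.12
eef_pos: [0.5209, 0.3818, 0.0428]
tcp_rot: [0.064, 0.998, 0.0, 0.0]
contact_force: [-0.3, 0.1, -0.7]
opening: 0.298
finger_force: 0.0
```

To row units: 1 mm is 0.002.

Call:
send_rows:
  rows: "0 0 0 0 0 0.002 -0.5;0 0 0 0 0 0.002 -0.6;0 0 0 0 0 0.002 -0.7;0 0 0 0 0 0.002 -1;0 0 0 0 0 0.002 -1"
  grip_force: 35

```text
time: 13.75
eef_pos: [0.5209, 0.3817, 0.0417]
tcp_rot: [0.064, 0.998, 0.0, 0.0]
contact_force: [-0.1, 0.0, 2.3]
opening: 0.176
finger_force: 36.0
```

To row units: -90 mm is -0.18, -60 mm is -0.12.

Call:
send_rows:
  rows: "0 0 0 0 0 -0.02 -1;0 0 0 0 0 -0.06 -1;0 0 0 0 0 -0.12 -1;0 0 0 0 0 -0.18 -1;0 0 0 0 0 -0.18 -1"

```text
time: 14.38
eef_pos: [0.5229, 0.3827, 0.1361]
tcp_rot: [0.064, 0.998, 0.002, 0.004]
contact_force: [0.0, -1.1, -0.5]
opening: 0.173
finger_force: 35.7
```

```bash
python3 -c "
from tgt import *
box('fork',-.034,-.014,z=.1)"
```

```text
target [ 0.5211 -0.3721  0.1   ] 1.16
t 14.38 tcp [0.5229 0.3827 0.1361] yaw -7.38 tilt [0.0076 0.0039] F [ 0.  -1.1 -0.5] open 0.17 ff 36 q [ 0.48  0.34  1.74 -0.    1.06 -0.97]
turn [ 0.2  0.4 -8.5] shift [ -94.9 -749.    33.2]
```

To row units: -464 mm is -0.928, -406 mm is -0.812, -8.5 degrees is -0.0944.

Call:
send_rows:
  rows: "0 0 -0.0111 -0.014 -0.116 0 -1;0 0 -0.0222 -0.028 -0.232 0 -1;0 0 -0.0333 -0.044 -0.348 0 -1;0 0 -0.0444 -0.058 -0.464 0 -1;0 0 -0.0556 -0.072 -0.58 0 -1;0 0 -0.0667 -0.088 -0.696 0 -1;0 0 -0.0778 -0.102 -0.812 0 -1;0 0 -0.0944 -0.116 -0.928 0 -1"

```text
time: 15.38
eef_pos: [0.5176, -0.0877, 0.1304]
tcp_rot: [-0.01, 1.0, 0.0, -0.001]
contact_force: [0.7, -0.3, -1.5]
opening: 0.173
finger_force: 35.7
```

To row units: -285 mm is -0.57, -240 mm is -0.48.

Call:
send_rows:
  rows: "0 0 0 0.008 -0.12 0 -1;0 0 0 0.008 -0.24 0 -1;0 0 0 0.008 -0.36 0 -1;0 0 0 0.008 -0.48 0.02 -1;0 0 0 0.008 -0.57 0.05 -1;0 0 0 0.008 -0.57 0.07 -1;0 0 0 0.008 -0.57 0.07 -1;0 0 0 0.008 -0.57 0.07 -1"

```text
time: 16.38
eef_pos: [0.5202, -0.3696, 0.0961]
tcp_rot: [-0.01, 1.0, 0.0, -0.0]
contact_force: [-0.1, 0.1, -0.7]
opening: 0.176
finger_force: 35.7
```

```bash
python3 -c "
from tgt import *
from m import show
box('fork',-.034,-.014,z=.03)
p=shot('wrist','w9');show(p,z=.013,thr=75)"
```

```text
target [ 0.5211 -0.3721  0.03  ] 1.16
t 16.38 tcp [ 0.5202 -0.3696  0.0961] yaw 1.20 tilt [-0.0006  0.0007] F [-0.1  0.1 -0.7] open 0.18 ff 36 q [-0.78  0.37  1.77  0.    1.   -2.37]
turn [ 0. -0.  0.] shift [-0.9 -2.6 66.1]
px [543. 152.] mid [ 0.4778 -0.2282] yaw 3.9 len 0.073 wid 0.018 butt [ 0.4414 -0.2307]
px [318. 324.] mid [ 0.607  -0.3699] yaw -87.0 len 0.479 wid 0.229 butt [ 0.5946 -0.1305]
```

View pics/w9.png

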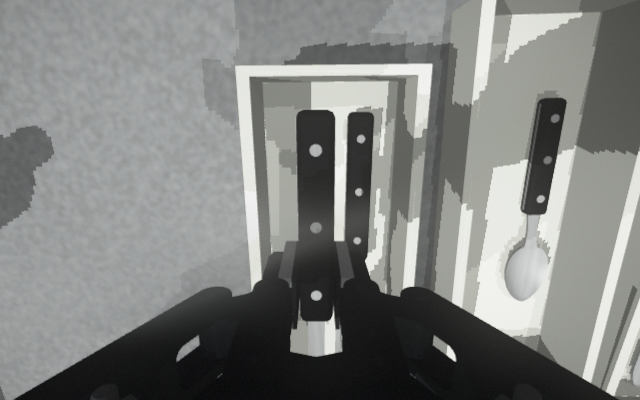

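The fork is over its box. The box centre is at u≈334, which puts it 4 mm further right than my fit, so I'll shift -5 mm in y and lower.

To row units: 69 mm is 0.138, -5.5 mm is -0.011.

Call:
send_rows:
  rows: "0 0 0 -0.002 -0.011 0.03 -1;0 0 0 -0.002 -0.011 0.07 -1;0 0 0 -0.002 -0.011 0.104 -1;0 0 0 -0.002 -0.011 0.12 -1;0 0 0 -0.002 -0.011 0.13 -1;0 0 0 -0.002 -0.011 0.134 -1;0 0 0 -0.002 -0.011 0.138 -1;0 0 0 -0.002 -0.011 0.138 -1"

```text
time: 17.42
eef_pos: [0.5216, -0.3769, 0.0279]
tcp_rot: [-0.01, 1.0, -0.0, 0.0]
contact_force: [-0.2, 0.1, 0.4]
opening: 0.171
finger_force: 35.7
```

To row units: 2 mm is 0.004, 1 mm is 0.002.

Call:
send_rows:
  rows: "0 0 0 0 0 0.002 -1;0 0 0 0 0 0.004 -1;0 0 0 0 0 0.004 -1"

```text
time: 17.8
eef_pos: [0.5217, -0.377, 0.0273]
tcp_rot: [-0.01, 1.0, -0.0, 0.0]
contact_force: [-3.7, 2.6, 7.8]
opening: 0.172
finger_force: 40.1
```

To row units: -125 mm is -0.25, -100 mm is -0.2.

Call:
send_rows:
  rows: "0 0 0 0 0 -0.003 -1;0 0 0 0 0 -0.003 -0.57;0 0 0 0 0.001 -0.003 -0.52;0 0 0 0 0.001 -0.012 -0.52;0 0 0 0 0.001 -0.03 -0.52;0 0 0 0 0.001 -0.1 -0.5;0 0 0 0 0.001 -0.2 -0.5;0 0 0 0 0 -0.25 -0.5"

```text
time: 18.8
eef_pos: [0.5223, -0.378, 0.1544]
tcp_rot: [-0.01, 1.0, -0.002, 0.002]
contact_force: [-0.5, 0.1, 0.1]
opening: 0.249
finger_force: 0.0
```

```bash
python3 - <<'E'
from tgt import *
from m import show
p=shot('wrist','w10');show(p,z=.013,thr=85)
p=shot('top','t10');show(p,z=.013,roi=(300,140,480,260));show(p,z=.03,roi=(170,160,290,275))
# spoon: w0 mid of visible (.4872,.3179) yaw~-10.5 butt (.4475,.3255)
b=np.array([.4475,.3260]);a=np.radians(-10.5);t=b+.073*np.array([np.cos(a),np.sin(a)])
print(t);go([*t,.12],-10.5)
E
```

```text
px [622. 353.] mid [ 0.6787 -0.0764] yaw 45.2 len 0.060 wid 0.011 butt [ 0.6577 -0.0976]
px [631. 201.] mid [ 0.5146 -0.1167] yaw 9.0 len 0.067 wid 0.020 butt [ 0.4816 -0.1219]
px [619. 164.] mid [ 0.4987 -0.1345] yaw -1.3 len 0.102 wid 0.003 butt [ 0.4479 -0.1333]
px [604.  48.] mid [ 0.3922 -0.1912] yaw 56.0 len 0.145 wid 0.071 butt [ 0.3517 -0.2512]
px [567.  68.] mid [ 0.4248 -0.1928] yaw 4.8 len 0.078 wid 0.031 butt [ 0.386  -0.1961]
px [507. 140.] mid [ 0.4779 -0.2276] yaw 3.3 len 0.073 wid 0.017 butt [ 0.4414 -0.2297]
px [425. 117.] mid [ 0.4653 -0.2947] yaw 2.8 len 0.106 wid 0.005 butt [ 0.4126 -0.2973]
px [383.  61.] mid [ 0.4187 -0.3307] yaw 71.1 len 0.025 wid 0.011 butt [ 0.4147 -0.3424]
px [361. 161.] mid [ 0.5009 -0.3429] yaw 1.7 len 0.097 wid 0.016 butt [ 0.4525 -0.3444]
px [365.  66.] mid [ 0.4224 -0.3441] yaw 82.2 len 0.016 wid 0.005 butt [ 0.4213 -0.352 ]
px [342.  59.] mid [ 0.4179 -0.3609] yaw -66.7 len 0.014 wid 0.011 butt [ 0.4151 -0.3544]
px [303. 349.] mid [ 0.68   -0.3672] yaw -89.1 len 0.642 wid 0.183 butt [ 0.6752 -0.0464]
px [318. 162.] mid [ 0.5003 -0.3778
[... 270 characters left out ...]
1.1 len 0.099 wid 0.012 butt [ 0.4451 -0.1021]
px [373. 215.] mid [ 0.4998 -0.138 ] yaw -2.0 len 0.099 wid 0.013 butt [ 0.4503 -0.1362]
px [403. 220.] mid [ 0.4786 -0.2222] yaw 4.7 len 0.070 wid 0.011 butt [ 0.4437 -0.2251]
px [443. 197.] mid [ 0.5218 -0.3445] yaw -43.9 len 0.445 wid 0.064 butt [ 0.3616 -0.1902]
px [216. 230.] mid [0.4984 0.3163] yaw -11.1 len 0.094 wid 0.013 butt [0.4522 0.3253]
px [260. 237.] mid [0.4676 0.192 ] yaw -9.0 len 0.058 wid 0.011 butt [0.439  0.1965]
[0.51927761 0.31269681]
t 18.90 tcp [ 0.523  -0.3787  0.1554] yaw 1.11 tilt [ 0.0064 -0.0066] F [-0.2 -1.2  1. ] open 0.25 ff 0 q [-0.78  0.31  1.73 -0.    1.09 -2.37]
turn [-0.3  0.4 11.6] shift [ -9.4 691.6  30.8]
```

The fork is in: mid (0.500, -0.378), parallel to the boxed one. Next, the spoon.

To row units: 464 mm is 0.928, 406 mm is 0.812, 11.6 degrees is 0.1289.

Call:
send_rows:
  rows: "0 0 0.0111 -0.002 0.116 0 0;0 0 0.0333 -0.004 0.232 0 0;0 0 0.0444 -0.004 0.348 0 0;0 0 0.0667 -0.006 0.464 0 0;0 0 0.0778 -0.008 0.58 0 0;0 0 0.1 -0.01 0.696 0 0;0 0 0.1111 -0.012 0.812 0 0;0 0 0.1289 -0.012 0.928 0 0"

```text
time: 19.9
eef_pos: [0.5172, 0.0891, 0.1489]
tcp_rot: [0.092, 0.996, -0.0, -0.001]
contact_force: [0.8, 0.6, 0.2]
opening: 0.496
finger_force: 0.0
```

To row units: 224 mm is 0.448, 172 mm is 0.344.

Call:
send_rows:
  rows: "0 0 0 0.02 0.116 0 0;0 0 0 0.042 0.23 0.01 0;0 0 0 0.064 0.344 0.03 0;0 0 0 0.084 0.448 0.05 0;0 0 0 0.084 0.448 0.07 0;0 0 0 0.084 0.448 0.07 0;0 0 0 0.084 0.448 0.07 0"

```text
time: 20.78
eef_pos: [0.5177, 0.3141, 0.1149]
tcp_rot: [0.092, 0.996, -0.0, -0.0]
contact_force: [-0.7, 0.2, -0.3]
opening: 0.501
finger_force: 0.0
```

```bash
python3 - <<'E'
from tgt import *
from m import show
p=shot('wrist','w11');show(p,z=.029,thr=75)
go([.5193,.3127,.0425],-10.5)
E
```

```text
px [315. 153.] mid [0.4788 0.3204] yaw -10.7 len 0.059 wid 0.015 butt [0.4499 0.3258]
px [322. 354.] mid [0.6279 0.2914] yaw 80.5 len 0.493 wid 0.137 butt [0.5873 0.0481]
px [120. 164.] mid [0.4629 0.1961] yaw -10.1 len 0.052 wid 0.016 butt [0.4375 0.2007]
t 20.82 tcp [0.518  0.3141 0.1154] yaw -10.59 tilt [ 0.     -0.0002] F [-0.9 -1.7  0.3] open 0.50 ff 0 q [ 0.38  0.28  1.85 -0.    1.01 -1.01]
turn [-0.   0.  -0.1] shift [-1.5 -1.1 72.9]
```

To row units: 73 mm is 0.146, 72 mm is 0.144.

Call:
send_rows:
  rows: "0 0 0 -0.006 -0.002 0.05 0;0 0 0 -0.006 -0.002 0.09 0;0 0 0 -0.006 -0.002 0.12 -0.2;0 0 0 -0.006 -0.002 0.136 -0.4;0 0 0 -0.006 -0.002 0.144 -0.4;0 0 0 -0.006 -0.002 0.146 -0.4;0 0 0 -0.006 -0.002 0.146 -0.4"

```text
time: 21.7
eef_pos: [0.5207, 0.3141, 0.0428]
tcp_rot: [0.091, 0.996, 0.0, 0.0]
contact_force: [0.5, -0.8, -0.7]
opening: 0.301
finger_force: 0.0
```

To row units: 1 mm is 0.002.

Call:
send_rows:
  rows: "0 0 0 0 0 0.002 -0.5;0 0 0 0 0 0.002 -0.6;0 0 0 0 0 0.002 -0.7;0 0 0 0 0 0.002 -1;0 0 0 0 0 0.002 -1"
  grip_force: 35

```text
time: 22.32
eef_pos: [0.5207, 0.314, 0.0417]
tcp_rot: [0.091, 0.996, 0.0, 0.0]
contact_force: [0.2, -0.4, 1.9]
opening: 0.171
finger_force: 36.1
```

To row units: -90 mm is -0.18, -60 mm is -0.12.

Call:
send_rows:
  rows: "0 0 0 0 0 -0.02 -1;0 0 0 0 0 -0.06 -1;0 0 0 0 0 -0.12 -1;0 0 0 0 0 -0.18 -1;0 0 0 0 0 -0.18 -1"

```text
time: 22.95
eef_pos: [0.5226, 0.3148, 0.1358]
tcp_rot: [0.091, 0.996, 0.002, 0.004]
contact_force: [-0.2, 0.0, -1.1]
opening: 0.171
finger_force: 35.8
```

```bash
python3 -c "
from tgt import *
box('spoon',-.034,-.014,-3,z=.1)"
```

```text
target [ 0.4828 -0.0171  0.1   ] -4.27
t 22.95 tcp [0.5226 0.3148 0.1358] yaw -10.48 tilt [0.0076 0.003 ] F [-0.2  0.  -1.1] open 0.17 ff 36 q [ 0.38  0.26  1.83 -0.    1.04 -1.01]
turn [ 0.2  0.4 -6.2] shift [ -20.9 -333.8   34.5]
```

To row units: -334 mm is -0.668, -290 mm is -0.58, -5.2 degrees is -0.0578.

Call:
send_rows:
  rows: "0 0 -0.0111 -0.008 -0.116 0 -1;0 0 -0.0222 -0.016 -0.232 0 -1;0 0 -0.0333 -0.024 -0.348 0 -1;0 0 -0.0444 -0.032 -0.464 0 -1;0 0 -0.0556 -0.04 -0.58 0.03 -1;0 0 -0.0578 -0.042 -0.668 0.07 -1;0 0 -0.0578 -0.042 -0.668 0.07 -1;0 0 -0.0578 -0.042 -0.668 0.07 -1"

```text
time: 23.95
eef_pos: [0.48, -0.0181, 0.0959]
tcp_rot: [0.046, 0.999, 0.0, -0.0]
contact_force: [0.6, 0.2, -0.3]
opening: 0.174
finger_force: 35.8
```

```bash
cat > prof.py <<'E'
from tgt import *
def prof(p,rows=(90,110,130,160,190)):
    g=p['color'].min(2)
    for r in rows: print(r,''.join('#' if v>205 else '+' if v>160 else ' ' if v<60 else '.' for v in g[r,200:480:2]))
E
python3 -c "
from prof import *
from m import show
box('spoon',-.034,-.014,-4,z=.03)
p=shot('wrist','w12');show(p,z=.013,thr=75);prof(p)"
```

```text
target [ 0.4828 -0.0171  0.03  ] -5.27
t 23.95 tcp [ 0.48   -0.0181  0.0959] yaw -5.32 tilt [-0.0008  0.0006] F [ 0.6  0.2 -0.3] open 0.17 ff 36 q [-0.25  0.05  2.16  0.    0.93 -1.73]
turn [ 0.  -0.1 -0. ] shift [-2.8  1.2 65.9]
px [633. 220.] mid [0.4955 0.1903] yaw 4.8 len 0.044 wid 0.013 butt [0.4738 0.1885]
px [581.  64.] mid [0.4037 0.143 ] yaw -12.3 len 0.077 wid 0.031 butt [0.3662 0.1512]
px [367. 167.] mid [0.4573 0.0167] yaw 0.1 len 0.098 wid 0.016 butt [0.4084 0.0167]
px [316. 162.] mid [ 0.4467 -0.0154] yaw -6.2 len 0.077 wid 0.024 butt [ 0.4084 -0.0113]
px [313. 346.] mid [ 0.5822 -0.0286] yaw 84.0 len 0.480 wid 0.141 butt [ 0.5573 -0.2672]
px [184. 189.] mid [ 0.4547 -0.101 ] yaw 13.0 len 0.027 wid 0.021 butt [ 0.4415 -0.1041]
px [135. 200.] mid [ 0.4612 -0.1369] yaw -21.6 len 0.035 wid 0.023 butt [ 0.4448 -0.1304]
90 ...................+######.............................+##############################+###....................######+.......................
110 .....................######......................                   +######+             .....................++++++........................
130 ......................+#####.....................                   .#######.    .++.    .+++..+..............++++++........................
160 ++......................+#####....................                  #########.            +++.+...............+++++............+..++++..++..
190 #####.....................######...........+......                  #########+            .+++.+.............++++++...............+++.......
```

View pics/w12.png

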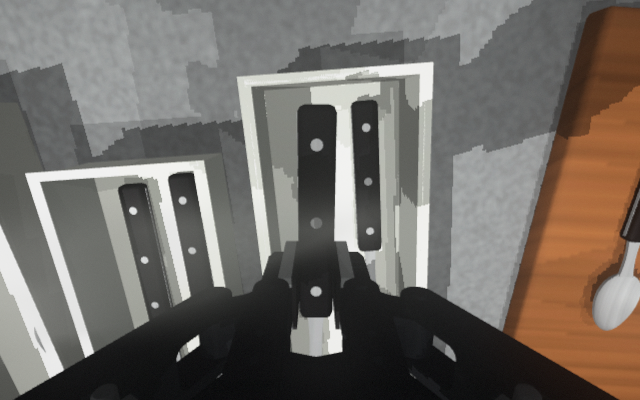

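The spoon is over its box with the box centre at u≈340, about 13 mm to the right as intended. The boxed handle at (367,170) is clear, so I'll lower it.

Call:
send_rows:
  rows: "0 0 0 -0.006 -0.001 0.03 -1;0 0 0 -0.006 -0.001 0.07 -1;0 0 0 -0.006 -0.001 0.104 -1;0 0 0 -0.006 -0.001 0.12 -1;0 0 0 -0.006 -0.001 0.13 -1;0 0 0 -0.006 -0.001 0.134 -1;0 0 0 -0.006 -0.001 0.137 -1;0 0 0 -0.006 -0.001 0.137 -1"

```text
time: 25.0
eef_pos: [0.4835, -0.0193, 0.0281]
tcp_rot: [0.046, 0.999, -0.0, 0.0]
contact_force: [0.8, -0.1, -0.2]
opening: 0.172
finger_force: 35.8
```

To row units: 2 mm is 0.004, 1 mm is 0.002.

Call:
send_rows:
  rows: "0 0 0 0 0 0.002 -1;0 0 0 0 0 0.004 -1;0 0 0 0 0 0.004 -1"

```text
time: 25.38
eef_pos: [0.4837, -0.0194, 0.027]
tcp_rot: [0.046, 0.999, -0.0, 0.0]
contact_force: [-3.2, 1.0, 6.5]
opening: 0.175
finger_force: 38.9
```

To row units: -125 mm is -0.25, -100 mm is -0.2.

Call:
send_rows:
  rows: "0 0 0 0 0 -0.003 -1;0 0 0 0 0 -0.003 -0.57;0 0 0 0 0.001 -0.003 -0.52;0 0 0 0 0.001 -0.012 -0.52;0 0 0 0 0.001 -0.03 -0.52;0 0 0 0 0.001 -0.1 -0.5;0 0 0 0 0.001 -0.2 -0.5;0 0 0 0 0 -0.25 -0.5"

```text
time: 26.38
eef_pos: [0.4845, -0.0198, 0.1543]
tcp_rot: [0.046, 0.999, -0.001, 0.002]
contact_force: [1.0, -0.5, 0.3]
opening: 0.256
finger_force: 0.0
```

```bash
python3 - <<'E'
from tgt import *
from m import show
p=shot('wrist','w13');show(p,z=.013,thr=75)
b=np.array([.4365,.1990]);a=np.radians(-9.5);t=b+.054*np.array([np.cos(a),np.sin(a)])
print(t);go([*t,.12],-9.5)
E
```

```text
px [584. 157.] mid [0.4762 0.1977] yaw -9.7 len 0.078 wid 0.020 butt [0.4376 0.2043]
px [600.  22.] mid [0.3757 0.196 ] yaw 81.7 len 0.015 wid 0.003 butt [0.3746 0.1885]
px [524.  68.] mid [0.4021 0.1434] yaw -9.4 len 0.064 wid 0.012 butt [0.3707 0.1486]
px [358. 146.] mid [0.4512 0.0166] yaw -0.7 len 0.085 wid 0.015 butt [0.4086 0.0171]
px [317. 153.] mid [ 0.4546 -0.0171] yaw -5.7 len 0.085 wid 0.015 butt [ 0.4122 -0.0129]
px [316. 351.] mid [ 0.6443 -0.0359] yaw 84.9 len 0.620 wid 0.170 butt [ 0.617  -0.3445]
px [215. 181.] mid [ 0.4683 -0.1024] yaw -0.2 len 0.052 wid 0.017 butt [ 0.4423 -0.1023]
px [175. 186.] mid [ 0.4696 -0.1362] yaw -2.7 len 0.047 wid 0.018 butt [ 0.446 -0.135]
px [ 64. 190.] mid [ 0.4628 -0.229 ] yaw 2.7 len 0.041 wid 0.002 butt [ 0.4424 -0.23  ]
[0.48975942 0.19008743]
t 26.43 tcp [ 0.4861 -0.0201  0.157 ] yaw -5.28 tilt [ 0.0092 -0.0028] F [1.9 0.1 1.6] open 0.25 ff 0 q [-0.25 -0.03  2.12 -0.    1.05 -1.73]
turn [-0.1  0.5  4.2] shift [ 16.  209.7  36.5]
```

The spoon is in. Now the teaspoon.

To row units: 210 mm is 0.42, 165 mm is 0.33, 4.2 degrees is 0.0467.

Call:
send_rows:
  rows: "0 0 0.0111 0.008 0.11 0 0;0 0 0.0222 0.016 0.22 0 0;0 0 0.0333 0.024 0.33 0.02 0;0 0 0.0467 0.032 0.42 0.05 0;0 0 0.0467 0.032 0.42 0.074 0;0 0 0.0467 0.032 0.42 0.074 0;0 0 0.0467 0.032 0.42 0.074 0"

```text
time: 27.3
eef_pos: [0.4869, 0.1903, 0.1139]
tcp_rot: [0.083, 0.997, -0.0, 0.0]
contact_force: [-0.4, 0.3, 0.4]
opening: 0.499
finger_force: 0.0
```

```bash
python3 - <<'E'
from tgt import *
from m import show
p=shot('wrist','w14');show(p,z=.029,thr=75)
go([.4898,.1901,.0425],-9.5)
E
```

```text
px [313. 168.] mid [0.4563 0.1935] yaw -8.3 len 0.040 wid 0.013 butt [0.4365 0.1964]
px [319. 352.] mid [0.5957 0.1705] yaw 81.0 len 0.491 wid 0.135 butt [ 0.5575 -0.0722]
px [ 22. 186.] mid [0.4413 0.0037] yaw -9.5 len 0.059 wid 0.022 butt [0.4125 0.0085]
t 27.35 tcp [0.4872 0.1903 0.1143] yaw -9.58 tilt [ 0.0008 -0.0001] F [ 0.7 -0.1  0.2] open 0.50 ff 0 q [ 0.18  0.12  2.05 -0.    0.97 -1.23]
turn [ 0.   0.  -0.1] shift [-2.6  0.2 71.8]
```

To row units: 72 mm is 0.144, 70 mm is 0.14.

Call:
send_rows:
  rows: "0 0 0 -0.006 -0.004 0.05 0;0 0 0 -0.006 -0.004 0.09 0;0 0 0 -0.006 -0.004 0.12 -0.2;0 0 0 -0.006 -0.004 0.134 -0.4;0 0 0 -0.006 -0.004 0.14 -0.4;0 0 0 -0.006 -0.004 0.144 -0.4;0 0 0 -0.006 -0.004 0.144 -0.4"

```text
time: 28.22
eef_pos: [0.4895, 0.189, 0.0422]
tcp_rot: [0.083, 0.997, 0.0, 0.0]
contact_force: [-0.3, 0.2, -0.0]
opening: 0.297
finger_force: 0.0
```

To row units: 1 mm is 0.002.

Call:
send_rows:
  rows: "0 0 0 0 0 0.002 -0.5;0 0 0 0 0 0.002 -0.6;0 0 0 0 0 0.002 -0.7;0 0 0 0 0 0.002 -1;0 0 0 0 0 0.002 -1"
  grip_force: 35

```text
time: 28.85
eef_pos: [0.4895, 0.189, 0.0411]
tcp_rot: [0.083, 0.997, 0.0, 0.0]
contact_force: [-0.1, 0.1, 2.2]
opening: 0.156
finger_force: 34.9
```

To row units: -90 mm is -0.18, -60 mm is -0.12.

Call:
send_rows:
  rows: "0 0 0 0 0 -0.02 -1;0 0 0 0 0 -0.06 -1;0 0 0 0 0 -0.12 -1;0 0 0 0 0 -0.18 -1;0 0 0 0 0 -0.18 -1"

```text
time: 29.48
eef_pos: [0.4912, 0.1893, 0.134]
tcp_rot: [0.083, 0.997, 0.001, 0.003]
contact_force: [-0.1, -0.4, -1.1]
opening: 0.147
finger_force: 34.6
```

```bash
python3 -c "
from tgt import *
box('teaspoon',-.02,-.014,0,z=.1)"
```

```text
target [ 0.4946 -0.254   0.1   ] 2.64
t 29.48 tcp [0.4912 0.1893 0.134 ] yaw -9.47 tilt [0.0065 0.0011] F [-0.1 -0.4 -1.1] open 0.15 ff 35 q [ 0.18  0.09  2.04 -0.    1.01 -1.23]
turn [  0.1   0.4 -12.1] shift [ -76.1 -436.8   33.5]
```

To row units: -437 mm is -0.874, -406 mm is -0.812, -12.1 degrees is -0.1344.

Call:
send_rows:
  rows: "0 0 -0.0222 -0.02 -0.116 0 -1;0 0 -0.0444 -0.04 -0.232 0 -1;0 0 -0.0667 -0.06 -0.348 0 -1;0 0 -0.0889 -0.08 -0.464 0 -1;0 0 -0.1111 -0.1 -0.58 0 -1;0 0 -0.1344 -0.12 -0.696 0.02 -1;0 0 -0.1344 -0.14 -0.812 0.04 -1;0 0 -0.1344 -0.152 -0.874 0.068 -1"

```text
time: 30.48
eef_pos: [0.4915, -0.2573, 0.0957]
tcp_rot: [-0.022, 1.0, 0.0, -0.0]
contact_force: [1.0, 0.9, -1.0]
opening: 0.151
finger_force: 34.6
```

Call:
send_rows:
  rows: "0 0 0 0 0 0 -1;0 0 0 0 0 0 -1;0 0 0 0 0 0 -1"

```text
time: 30.85
eef_pos: [0.4923, -0.2533, 0.0969]
tcp_rot: [-0.024, 1.0, 0.0, -0.0]
contact_force: [1.1, 0.8, -0.8]
opening: 0.15
finger_force: 34.7
```

```bash
python3 -c "
from prof import *
from m import show
box('teaspoon',-.02,-.014,0,z=.03)
p=shot('wrist','w15');show(p,z=.013,thr=75);prof(p,(120,140,160,180,200,220,240))"
```

```text
target [ 0.4946 -0.254   0.03  ] 2.64
t 30.85 tcp [ 0.4923 -0.2533  0.0969] yaw 2.71 tilt [-0.0001  0.0002] F [ 1.1  0.8 -0.8] open 0.15 ff 35 q [-0.66  0.21  1.99  0.    0.95 -2.28]
turn [ 0.  -0.   0.1] shift [-2.2 -0.9 66.9]
px [633. 117.] mid [ 0.4157 -0.0636] yaw 4.2 len 0.031 wid 0.007 butt [ 0.4002 -0.0647]
px [534. 222.] mid [ 0.4939 -0.1082] yaw -1.0 len 0.103 wid 0.021 butt [ 0.4423 -0.1073]
px [548. 113.] mid [ 0.4181 -0.1215] yaw 85.7 len 0.068 wid 0.024 butt [ 0.4156 -0.1554]
px [485. 225.] mid [ 0.4978 -0.1405] yaw -1.2 len 0.103 wid 0.016 butt [ 0.4461 -0.1394]
px [361. 177.] mid [ 0.4661 -0.2259] yaw 2.5 len 0.051 wid 0.013 butt [ 0.4408 -0.227 ]
px [316. 347.] mid [ 0.5966 -0.2484] yaw -87.1 len 0.481 wid 0.151 butt [ 0.5845 -0.0083]
px [316. 188.] mid [ 0.4752 -0.2545] yaw 1.8 len 0.054 wid 0.021 butt [ 0.4482 -0.2553]
px [181. 175.] mid [ 0.4701 -0.3412] yaw 2.2 len 0.038 wid 0.017 butt [ 0.4511 -0.3419]
px [128. 182.] mid [ 0.4792 -0.3757] yaw -1.9 len 0.057 wid 0.020 butt [ 0.4509 -0.3748]
120 ##.....................######...............................##########
[... 235 characters left out ...]
.........######......+++++..........                +#######+   .++++   ++.++................................................
180 ####+....................#####+.....++++++++++.+.+.    .......     ########.          .+.+.+................................................
200 #####....................######......+++......+....               .########. . ++++ .....####...............................................
220 ######....................######..................................+#######..............#########..........+####...................######.  
240 .######....................#####...................................+++++##......... ...####..............######..................######
```

To row units: 69 mm is 0.138, 67 mm is 0.134.

Call:
send_rows:
  rows: "0 0 0 -0.004 -0.006 0.03 -1;0 0 0 -0.004 -0.006 0.07 -1;0 0 0 -0.004 -0.006 0.104 -1;0 0 0 -0.004 -0.006 0.12 -1;0 0 0 -0.004 -0.006 0.13 -1;0 0 0 -0.004 -0.006 0.134 -1;0 0 0 -0.004 -0.006 0.138 -1;0 0 0 -0.004 -0.006 0.138 -1"

```text
time: 31.9
eef_pos: [0.4945, -0.2577, 0.0281]
tcp_rot: [-0.023, 1.0, -0.0, 0.0]
contact_force: [-0.3, 0.0, 0.3]
opening: 0.148
finger_force: 34.7
```

To row units: 2 mm is 0.004, 1 mm is 0.002.

Call:
send_rows:
  rows: "0 0 0 0 0 0.002 -1;0 0 0 0 0 0.004 -1;0 0 0 0 0 0.004 -1"

```text
time: 32.28
eef_pos: [0.4947, -0.2578, 0.0267]
tcp_rot: [-0.023, 1.0, -0.0, 0.0]
contact_force: [-2.4, 1.4, 4.8]
opening: 0.152
finger_force: 37.4
```

Touching the floor, so I release and back away to the home side for a final check.

To row units: -160 mm is -0.32, -100 mm is -0.2.

Call:
send_rows:
  rows: "0 0 0 0 0 -0.003 -1;0 0 0 0 0 -0.003 -0.6;0 0 0 0 0 -0.003 -0.55;0 0 0 0 0 -0.012 -0.55;0 0 0 0 0 -0.03 -0.55;0 0 0 0 0 -0.1 -0.5;0 0 0 0 0 -0.2 -0.5;0 0 0 0 0 -0.32 -0.5"

```text
time: 33.28
eef_pos: [0.4936, -0.2574, 0.1868]
tcp_rot: [-0.023, 1.0, 0.0, -0.001]
contact_force: [0.4, -0.3, -0.3]
opening: 0.25
finger_force: 0.0
```

To row units: 120 mm is 0.24, -60 mm is -0.12.

Call:
send_rows:
  rows: "0 0 0 0 0.12 -0.04 0;0 0 0 0 0.24 -0.08 0;0 0 0 0 0.24 -0.12 0;0 0 0 0 0.24 -0.12 0;0 0 0 0 0.24 -0.12 0"

```text
time: 33.9
eef_pos: [0.4886, -0.1381, 0.2452]
tcp_rot: [-0.022, 1.0, 0.0, -0.0]
contact_force: [1.2, -0.1, 0.2]
opening: 0.497
finger_force: 0.0
```

```bash
python3 - <<'E'
from tgt import *
from m import show
st();p=shot('wrist');q=shot('top');show(p,z=.013,thr=75)
a=cv2.resize(p['color'][40:320,60:560],(800,448))[:,:,::-1]
cv2.imwrite('pics/fin.png',a)
E
```

```text
t 33.90 tcp [ 0.4886 -0.1381  0.2452] yaw 2.57 tilt [-0.0006  0.    ] F [ 1.2 -0.1  0.2] open 0.50 ff 0 q [-0.48 -0.08  1.99 -0.    1.23 -2.09]
px [459. 148.] mid [0.4574 0.015 ] yaw -0.5 len 0.097 wid 0.016 butt [0.4088 0.0154]
px [427. 150.] mid [ 0.461  -0.0195] yaw -5.6 len 0.098 wid 0.016 butt [ 0.4122 -0.0147]
px [347. 168.] mid [ 0.4836 -0.1051] yaw -1.5 len 0.082 wid 0.016 butt [ 0.4427 -0.104 ]
px [318. 351.] mid [ 0.7276 -0.1281] yaw -87.2 len 0.845 wid 0.233 butt [0.7069 0.2939]
px [316. 171.] mid [ 0.4887 -0.1388] yaw -1.8 len 0.084 wid 0.016 butt [ 0.4466 -0.1375]
px [238. 158.] mid [ 0.4778 -0.2234] yaw 2.5 len 0.072 wid 0.013 butt [ 0.4417 -0.225 ]
px [208. 157.] mid [ 0.4782 -0.2571] yaw 2.4 len 0.072 wid 0.014 butt [ 0.4421 -0.2586]
px [130. 168.] mid [ 0.4945 -0.343 ] yaw 1.6 len 0.085 wid 0.011 butt [ 0.4521 -0.3442]
px [102. 170.] mid [ 0.5004 -0.3741] yaw 1.1 len 0.098 wid 0.019 butt [ 0.4514 -0.3751]
```

View pics/fin.png

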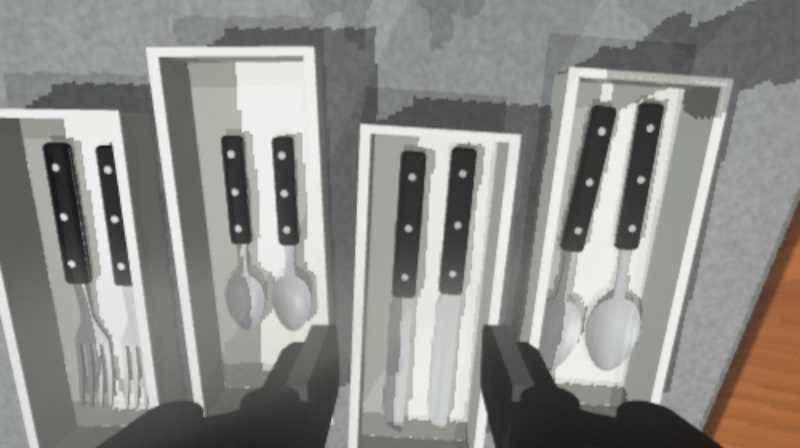

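All four pairs lie flat, with their handles at the near end and parallel: forks (70,210), teaspoons (240,190), knives (410,220), spoons (590,180). I'm handing the job in.

```bash
python3 -c "
from plant import ctrl
print(ctrl.sign_off())"
```

```text
the job is handed in; nothing more can be done
None
```

The washed knife, fork, table spoon and teaspoon each lie flat in their matching boxes, handles towards the robot, and the job was handed in after about 34 s of the 112 s allowed.

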